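# Fill the tool caddy and pick it up level

## Task

Take the red screwdriver out of its slanted rest and stand it, tip down, in the empty pot of the blue tool caddy, and let go of it. Then pick the caddy up by its wooden handle, with both screwdrivers in it, lift it about 12 cm off the bench and finish there, still holding it level and motionless in the air. Leave the other things on the bench where they are.

Things in the scene. Friction and masses are not known exactly. Their poses are not given: they have to be found in the camera images.
- caddy: Loose tool caddy, 0.45 kg: blue base 62 x 196 x 8 mm, long side along own y, z up; origin at the centre of the underside. Two round black pots stand at y = -70 and +70 mm, rims 93 mm above the underside, 32 mm wide inside (39 outside), 85 mm deep. Between them a bridge handle: two blue posts (14 mm in x, 10 in y, at y = +-26 mm) under a wooden bar.
- caddy_grip (a point): centre of the caddy's light wooden handle bar, 125 mm above the caddy's underside and above its centre of mass. The bar is 62 mm long along the caddy's y, 14 mm thick in x, 22 mm high (114 to 136 mm above the underside); both long sides are free for fingers.
- empty_pot (a point): centre of the inner floor of the empty pot (the -y end of the caddy), 8 mm above the caddy's underside; its rim is 85 mm above this point
- blue_pot (a point): centre of the inner floor of the other pot (the +y end), in which the blue screwdriver already stands
- red_driver: Red screwdriver, loose, 35 g, 136 mm long along its own x: red handle (75 mm long, 20 mm thick, round) at the -x end, steel shank (61 mm long, 4.4 mm thick) to +x. Origin on the handle's surface; the centre line runs at own z = 10 mm. Starts with its shank in the tube of the rest, handle up, leaning about 25 degrees from upright.
- red_tip (a point): the tip of the red screwdriver's shank, on its centre line
- red_grip (a point): a point on the centre line of the red handle, 115 mm from the tip and 21 mm from the handle's end: a good place to grip it
- blue_driver: Blue screwdriver, loose, 50 g, 146 mm long, handle 85 mm long and 24 mm thick, shank along its own x; stands tip down, loosely leaning, in the pot at the caddy's +y end, its handle's end about 154 mm above the caddy's underside
- blue_tip (a point): the tip of the blue screwdriver's shank
- driver_rest: Fixed screwdriver rest: wooden base 90 x 70 x 12 mm, origin at the centre of its underside, z up, with a metal tube (17 mm thick, 66 mm long) leaning 25 degrees from upright towards the rest's own -x; mouth 72 mm above the bench, bore 8.6 mm wide, 58 mm deep. Nearby, fixed: a microscope head fills about x 0.16 to 0.33, y -0.12 to 0.23, z 0.2 to 0.46 m.
- tape_roll: bystander: orange tape roll lying flat, 59 mm wide, 19 mm high; origin at the centre of its underside
- solder_spool: bystander: spool of solder wire, 53 mm wide, 34 mm high; origin at the centre of its underside
- flux_bottle: bystander: small amber bottle with a black cap, 34 mm thick, 70 mm high; origin at the centre of its underside

How it is judged (in metres and radians):
On the way:
1. the red screwdriver stands tip down in the empty pot, let go, with the caddy still on the bench (horizontal distance between red_tip and empty_pot below 0.019 m and distance between red_tip and empty_pot below 0.03 m and angle between the x axis of red_driver and the z axis of caddy, either way round below 0.35 rad and contact force between the fingers and red_driver below 0.3 N and height (world z) of caddy below 0.015 m), for 0.2 s.
At the end, for the whole second after the job is handed in: Fingers hold the caddy (over 3 N, TCP within 60 mm of the grip) over 80 mm up, within 0.14 rad of level, under 0.03 m/s and 0.15 rad/s, clear of rest and bystanders; red tip 19 mm sideways, 30 mm in all from the empty pot's floor centre, driver 0.35 rad from upright; blue tip 35 mm (horizontal distance between red_tip and empty_pot below 0.019 m and distance between red_tip and empty_pot below 0.03 m and angle between the x axis of red_driver and the z axis of caddy, either way round below 0.35 rad and distance between blue_tip and blue_pot below 0.035 m and height (world z) of caddy above 0.08 m and angle between caddy's own z axis and vertical below 0.14 rad and linear speed of caddy below 0.03 m/s and angular speed of caddy below 0.15 rad/s and contact force between the fingers and caddy above 3 N and distance between the grasp point and caddy_grip below 0.06 m and contact force between caddy and tape_roll below 0.1 N and contact force between caddy and solder_spool below 0.1 N and contact force between caddy and flux_bottle below 0.1 N and contact force between caddy and driver_rest below 0.1 N); the arm keeps its last pose, push and grip.
It fails at once if the tape roll is moved more than 30 mm (distance of tape_roll from where it was at the start of the episode above 0.03 m).
It fails at once if the solder spool is moved more than 30 mm (distance of solder_spool from where it was at the start of the episode above 0.03 m).
It fails at once if the amber bottle is moved more than 30 mm (distance of flux_bottle from where it was at the start of the episode above 0.03 m).
It fails at once if the caddy is tipped more than 0.4 rad (angle between caddy's own z axis and vertical above 0.4 rad).
It also fails if it takes over 45 s, if anything falls off the work surface, if the arm or the gripper's body presses on something with over 40 N, if the wrist force passes 120 N, or if a joint passes its speed limit or range.

## Robot

A 6-joint arm with a two-finger parallel gripper is mounted at the origin on the work surface; the furniture and walls round the work are solid. World frame = base frame: x ahead of the robot, y to its left, z up, the work surface at z = 0. Lengths are in m, angles in degrees, forces in N, time in s.
With the tool pointing down it reaches from about 0.25 to 0.725 m from the base axis. Payload 9.7 kg.
Tool frame: the origin (TCP) lies between the finger pads, 19 mm behind the fingertips; this is the grasp point; z points along the fingers, y is the line along which they close (so a half turn about z gives the same grasp; the last joint's range is limited). The gripper opens to 85 mm and grips with 20 to 120 N. Pads are 22 mm wide; open, the fingers measure 114 mm over their backs; the gripper's body (76 mm by 85 mm) begins 54 mm behind the grasp point. The pads swing forward as they close: fully open they stand 13 mm farther back than shut.
Start: joints at [67.093, 4.979, 10.078, 95.1, 0, 90], TCP at [0.214, 0.507, 0.25] pointing down, gripper open.
Joint ranges: [-179.16, 179.16], [-48.56, 103.87], [-65.8, 70.77], [-126.05, 130.52], [-82.76, 87.17], [-180, 180]. Speed limits (degrees/s): [127.2, 127.2, 147.25, 180, 180, 180].

## Interface

Orientations are given as [roll, pitch, yaw] about the fixed x, y, z axes, in that order (R = Rz(yaw) Ry(pitch) Rx(roll)).
In Python, from workcell import bot gives the robot as it stands.
- The arm moves only by the tool step_arm, never from a script. Its argument "targets" is a list of rows, each a list of 3 entries, a list of its own where there are three numbers: the opening, from 0 (shut) to 1 (fully open), then the shift along the world's x, y, z in mm, then the turn, a rotation vector about the world's x, y, z in rad. In form: [[grip, [tx, ty, tz], [wx, wy, wz]], ...]. A call has 1 to 8 rows; each row is the pose to reach, as a shift and turn from the pose commanded when the call began; what a row does not reach only later rows make up. A row lasts 1/10 s, in which the tool goes at most 50 mm and 8.59 degrees, less where a joint would pass 70% of its speed; a pose out of reach is approached as far as the arm can. A call with a gripper value outside its range is refused whole. The fingers move at their own pace and stop on an object; "force" is the grip in N (left out, the last holds). Time passes only in rows, so rows that repeat a pose let the fingers close. It gives the time, the measured TCP pose, the force, the opening and the grip force at its end, in the units of the state.
- bot.get_obs(): the state, without advancing time (a new reading comes with each control period).
- bot.camera(name): name is "scene" or "top" or "wrist"; returns (picture, depth): 384x512x3 uint8, red, green, blue; 384x512 float32, m along the optical axis (not along the pixel's ray), 0 where there is no reading.
- bot.camera_params(name): a dict with "K" (3x3 intrinsics, pixels), "R" (3x3) and "t" (3): a world point X has camera coordinates R X + t. Camera axes: x right, y down, z forward; pixel columns grow to the right and rows downward; lengths in m; the calibration is good to about 2 mm. The wrist camera is an equidistant fisheye: a pixel r from the principal point sees the ray r / f radians off the axis. A picture is of the moment at which its call begins: read the wrist's pose just before it. camera_params takes no time and is no camera call; for the wrist camera it gives the pose at the moment of the call.
- bot.job_done(): hands the job in; it is judged then, once.
The state is a dict: "time": time; "q": joint angles; "qd": joint speeds; "joint_efforts": joint torques, N m; "ee_pos": TCP position; "tcp_rot": TCP orientation; "wrist_force": force on the tool from outside, world axes, zero at the start; "torque": the same for the moment, N m; "opening": finger opening in m; "grasp_force": force on a finger pad.
Only numpy, scipy, OpenCV 4.12 (cv2) and the standard library are available. Lean on these libraries where they do the work, as an engineer would, in place of code of your own. Each camera call takes 0.05 s, during which the arm holds its last target. There are 200 camera calls.

## Working session

There is one attempt and no reset: what is moved stays moved. The work goes in short steps, Python scripts to look and compute and a tool call to move; the robot and the scene stay as the last step left them, time stands still between calls to the robot, and variables do not carry over. Pictures are saved under pics/ and viewed, at most 10 in all, crops included, and the job is handed in when it is done.

Besides the shell and the picture viewer there is one more tool, called as name(argument=value, ...), one argument or row to a line, values as JSON. step_arm: Moves the arm, as the interface text tells. Its arguments: {"type":"object","properties":{"targets":{"type":"array","items":{"type":"array"}},"force":{"type":"number"}},"required":["targets"]}

```bash
mkdir -p pics
cat > h.py <<'E'
import numpy as np, cv2
from workcell import bot
def cloud(name):
    p=bot.camera_params(name); im,d=bot.camera(name)
    K,R,t=[np.array(p[k]) for k in('K','R','t')]
    v,u=np.mgrid[:384,:512]
    c=np.stack([(u-K[0,2])/K[0,0]*d,(v-K[1,2])/K[1,1]*d,d],-1)
    X=(c-t.reshape(3))@R
    X[d==0]=np.nan
    return im,d,X
E
python3 - <<'E'
from h import *
for n in('scene','top'):
    im,d,X=cloud(n); np.savez(''+n,im=im,X=X)
    cv2.imwrite(f'pics/{n}0.png',im[...,::-1])
    p=bot.camera_params(n); print(n,np.round(p['K'],1).tolist(),np.round(p['R'],2).tolist(),np.round(p['t'],3), 'cam',-np.array(p['R']).T@np.array(p['t']))
print(bot.get_obs())
E
```

```text
scene [[465.1, 0.0, 263.0], [0.0, 465.1, 185.6], [0.0, 0.0, 1.0]] [[-1.0, -0.08, 0.01], [-0.05, 0.5, -0.86], [0.06, -0.86, -0.51]] [ 0.582 -0.011  1.083] cam [0.51377217 0.98163416 0.53182028]
top [[387.3, 0.0, 251.6], [0.0, 387.3, 195.0], [0.0, 0.0, 1.0]] [[-0.01, -1.0, -0.02], [-0.98, 0.01, -0.18], [0.18, 0.01, -0.98]] [0.235 0.564 0.887] cam [0.39656727 0.21720591 0.97770125]
{'time': 0.1, 'q': array([6.70929988e+01, 5.00770970e+00, 1.00411645e+01, 9.50988700e+01,
       2.70403356e-04, 9.00016297e+01]), 'qd': array([ 0.06910465, -0.0884913 ,  0.18531802, -0.00882089, -0.04727477,
       -0.02060594]), 'joint_efforts': array([ 2.09909267e-04, -5.21562123e+01,  4.65653014e+01,  1.59375183e-02,
        1.56055171e-05,  3.03013913e-06]), 'ee_pos': array([0.21401417, 0.50647308, 0.24937568]), 'tcp_rot': array([-1.79934585e+02, -2.68542521e-04,  1.57091369e+02]), 'wrist_force': array([ 1.02892674, -0.07460377, -0.08168199]), 'torque': array([ 0.00651904, -0.04765089,  0.03735543]), 'grasp_force': 0.0, 'opening': 0.08532212862007038}
```

View pics/scene0.png

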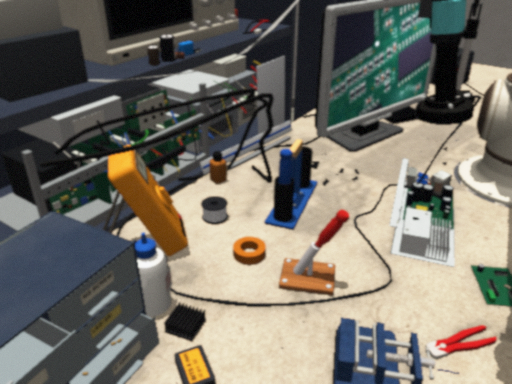

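View pics/top0.png

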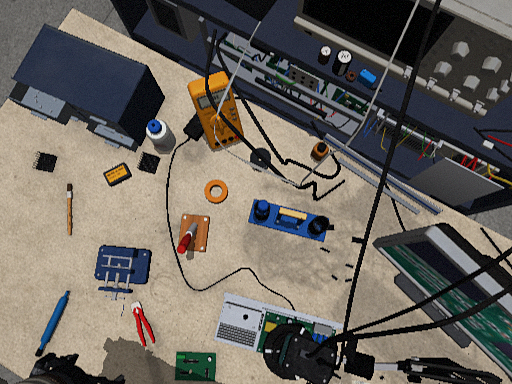

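The top view shows the caddy around (288,218), with the blue screwdriver at its left end (262,208) and the empty pot at (320,224). The red driver is at (187,238) on its rest, the tape at (216,190), the bottle at (320,150) and the spool at about (260,158).

Run:
```python
from h import *
for n in('top','scene'):
    z=np.load(n+'.npz'); im=z['im'];X=z['X']; hsv=cv2.cvtColor(im,cv2.COLOR_RGB2HSV);H,S,V=cv2.split(hsv)
    inb=lambda a,b,c,d:(X[...,0]>a)&(X[...,0]<b)&(X[...,1]>c)&(X[...,1]<d)
    red=((H<6)|(H>172))&(S>150)&(V>70)&inb(.3,.5,.25,.5)&(X[...,2]>.04)
    P=X[red]; c=P.mean(0); u=np.linalg.svd(P-c)[2][0]; u*=np.sign(u[2]); s=(P-c)@u
    print(n,'red',len(P),c.round(4),u.round(3),s.min(),s.max(), 'top',(c+u*s.max()).round(4), 'z',P[:,2].min(),P[:,2].max())
    reg=inb(.3,.65,-.05,.35)
    wood=(H>8)&(H<28)&(S>70)&(V>100)&reg&(X[...,2]>.09)&(X[...,2]<.16)
    P=X[wood]; print('wood',len(P), P.mean(0).round(4), P[:,2].max() if len(P) else 0)
    if len(P)>5: T=P[P[:,2]>.125]; r=cv2.minAreaRect((T[:,:2]*1000).astype(np.float32)); print(r, T.mean(0))
    base=(H>100)&(H<125)&(S>120)&reg&(X[...,2]<.025)
    P=X[base]; print('base',len(P),cv2.minAreaRect((P[:,:2]*1000).astype(np.float32)),np.median(P[:,2]))
    bd=(H>100)&(H<125)&(S>120)&reg&(X[...,2]>.128); P=X[bd]; print('bluedriver',len(P),P.mean(0),P.max(0),P.min(0))
    dark=(V<70)&reg&(X[...,2]>.08)&(X[...,2]<.105); P=X[dark]; print('rims',len(P))
    if len(P)>5: k=cv2.kmeans((P[:,:2]).astype(np.float32),2,None,(3,50,1e-5),5,cv2.KMEANS_PP_CENTERS);print(k[2]); [print(cv2.minEnclosingCircle(P[k[1].ravel()==i,:2].astype(np.float32)*1000)) for i in(0,1)]
    a=(H>10)&(H<30)&(S>60)&(X[...,2]>.008)&(X[...,2]<.02)&inb(.35,.46,.3,.46); P=X[a]; 
    if len(P)>5: print('restbase',cv2.minAreaRect((P[:,:2]*1000).astype(np.float32)))
    hi=(X[...,2]>.01)&inb(.3,.75,-.05,.5)
    lab=cv2.connectedComponentsWithStats(hi.astype(np.uint8))
    for i in range(1,lab[0]):
        if lab[2][i,4]>60: P=X[lab[1]==i]; print('blob',lab[2][i],P.min(0).round(3),P.max(0).round(3))
```

```text
top red 141 [0.4447 0.38   0.1254] [-0.586  0.101  0.804] -0.052967444668252116 0.021250445685949266 top [0.4323 0.3822 0.1425] z 0.07814457524325504 0.14437998534120886
wood 173 [0.5091 0.1403 0.1347] 0.13981762684913032
((509.577392578125, 139.94683837890625), (60.96498489379883, 12.720952033996582), 74.53899383544922) [0.50917793 0.14046677 0.13481477]
base 1147 ((476.5080871582031, 157.06259155273438), (248.88040161132812, 392.7098083496094), 3.2106454372406006) 0.007967046567193254
bluedriver 422 [0.45516522 0.139196   0.42316381] [0.64860716 0.29078376 0.72564292] [0.30211584 0.03098999 0.13177988]
rims 202
[[0.52109414 0.20655942]
 [0.4992308  0.0580993 ]]
((522.5032958984375, 193.95777893066406), 33.15713882446289)
((523.4335327148438, 17.026262283325195), 106.65487670898438)
restbase ((422.21173095703125, 352.122802734375), (134.13223266601562, 56.7324333190918), 41.77775955200195)
blob [ 183    0  236  201 5829] [ 0.511 -0.05   0.01 ] [0.75  0.408 0.638]
blob [ 314    0  198  360 4088] [0.3   0.022 0.392] [0.579 0.154 0.734]
blob [146 119  29  31 652] [0.693 0.431 0.011] [0
[... 1930 characters left out ...]
5  0.321 0.259]
blob [ 273  139   39   83 2080] [0.473 0.053 0.01 ] [0.549 0.229 0.155]
blob [ 135  181   53  132 3911] [0.693 0.257 0.01 ] [0.75  0.489 0.158]
blob [353 184  43  85 319] [0.301 0.135 0.01 ] [0.395 0.352 0.058]
blob [389 185  12  43 262] [0.3   0.15  0.035] [0.339 0.298 0.062]
blob [201 196  26  24 502] [0.641 0.183 0.01 ] [0.692 0.238 0.036]
blob [ 279  209   70   82 2045] [0.425 0.341 0.01 ] [0.527 0.417 0.143]
blob [399 219  12  32 218] [0.3   0.245 0.01 ] [0.314 0.301 0.047]
blob [232 236  33  25 543] [0.556 0.292 0.01 ] [0.614 0.353 0.021]
blob [169 302  36  20 375] [0.635 0.472 0.01 ] [0.684 0.5   0.023]
blob [358 326  14   7  74] [0.388 0.488 0.011] [0.408 0.5   0.016]
```

```bash
cat > fit.py <<'E'
from h import *
from scipy.optimize import least_squares
def axis_fit(P,r,zref,az0,tilt=None,tilt0=25):
    def ax(p): 
        t=np.radians(p[3] if tilt is None else tilt); a=np.radians(p[2])
        return np.array([np.sin(t)*np.cos(a),np.sin(t)*np.sin(a),np.cos(t)])
    def f(p):
        u=ax(p); d=P-np.array([p[0],p[1],zref]); return (np.linalg.norm(np.cross(d,u),axis=1)-r)*1000
    m=np.median(P,0)
    s=least_squares(f,[m[0],m[1],az0]+([tilt0] if tilt is None else []),loss='soft_l1',x_scale=[.01,.01,10]+([5] if tilt is None else []))
    return s.x,ax(s.x),np.median(abs(s.fun))
E
python3 - <<'E'
from fit import *
A=[]
for n in('top','scene'):
    z=np.load(n+'.npz'); im=z['im'];X=z['X']; H,S,V=cv2.split(cv2.cvtColor(im,cv2.COLOR_RGB2HSV))
    red=((H<6)|(H>172))&(S>150)&(V>60)&(X[...,0]>.4)&(X[...,0]<.5)&(X[...,1]>.33)&(X[...,1]<.43)&(X[...,2]>.085)
    red=cv2.erode(red.astype(np.uint8),np.ones((2,2)))>0
    P=X[red]; A.append(P)
    print(n,len(P),axis_fit(P,.01,.12,175),axis_fit(P,.01,.12,175,25))
P=np.vstack([A[0],A[1]]); x,u,e=axis_fit(P,.01,.12,175); print('both',x,u,e)
x,u,e=axis_fit(P,.01,.12,175,25); print('both25',x,u,e)
c=np.array([x[0],x[1],.12]); s=(P-c)@u; print('end s',np.percentile(s,[95,98,100]))
# rest base from scene+top at z~.012
for n in('top','scene'):
    z=np.load(n+'.npz'); im=z['im'];X=z['X']; H,S,V=cv2.split(cv2.cvtColor(im,cv2.COLOR_RGB2HSV))
    b=(abs(X[...,2]-.0115)<.0035)&(X[...,0]>.4)&(X[...,0]<.55)&(X[...,1]>.32)&(X[...,1]<.44)&(S>90)
    print(n,b.sum(),cv2.minAreaRect((X[b][:,:2]*1000).astype(np.float32)))
z=np.load('top.npz');X=z['X'];print('microscope top z',np.nanmax(np.where(((X[...,0]>.1)&(X[...,0]<.36)&(X[...,1]>-.15)&(X[...,1]<.25)),X[...,2],np.nan)))
E
```

```text
top 111 (array([  0.44188031,   0.38364913, 158.09479709,  27.59533807]), array([-0.42978026,  0.17281589,  0.88624127]), np.float64(1.116215145930622)) (array([  0.44243043,   0.3837042 , 153.82278094]), array([-0.37927193,  0.18643765,  0.90630779]), np.float64(1.1524689871042615))
scene 326 (array([  0.44667817,   0.39808084, 179.62551379,  30.19833155]), array([-0.50298404,  0.00328756,  0.86428945]), np.float64(1.3387994429574224)) (array([  0.44201055,   0.38041796, 179.7187662 ]), array([-0.42261317,  0.00207439,  0.90630779]), np.float64(0.805228073584339))
both [  0.4401774    0.38087081 176.63002563  31.33487985] [-0.51913992  0.03056959  0.85414241] 0.8512904666065028
both25 [  0.44150355   0.38061483 179.30948497] [-0.42258757  0.00509317  0.90630779] 1.009581465264366
end s [0.02173264 0.02238649 0.02446418]
top 674 ((481.55279541015625, 391.7862854003906), (97.70115661621094, 88.6205062866211), 84.0616683959961)
scene 1191 ((480.02569580078125, 379.4283447265625), (71.18636322021484, 88.6915054321289), 85.16856384277344)
microscope top z 0.661099992088506
```

```bash
cat > plan.py <<'E'
from h import *
from scipy.spatial.transform import Rotation as Ro
def down(az):
    a=np.radians(az); y=np.array([np.cos(a),np.sin(a),0]); z=np.array([0,0,-1.]); return Ro.from_matrix(np.c_[np.cross(y,z),y,z])
def lean(az,t=25):
    a=np.radians(az); return Ro.from_rotvec(np.radians(t)*np.array([-np.sin(a),np.cos(a),0]))
def go(pos,R):
    o=bot.get_obs(); R0=Ro.from_euler('xyz',o['tcp_rot'],degrees=True)
    print('shift',np.round((np.array(pos)-o['ee_pos'])*1000,1),'turn',np.round((R*R0.inv()).as_rotvec(),4),'t',o['time'],'q',np.round(o['q'],1),'F',o['wrist_force'].round(1),'pos',o['ee_pos'].round(4),'grip',o['opening'],o['grasp_force'])
E
python3 - <<'E'
from plan import *
u=lean(176).apply([0,0,1]); print(u)
g=np.array([.4405,.381,.123]); go(g+.08*u,lean(176)*down(-15))
E
```

```text
[-0.42158878  0.02948036  0.90630779]
shift [ 192.8 -123.1  -53.9] turn [ 0.287  -0.3806 -1.4082] t 0.1 q [67.1  5.  10.  95.1  0.  90. ] F [ 1.  -0.1 -0.1] pos [0.214  0.5065 0.2494] grip 0.08532212862007038 0.0
```

step_arm(
  targets=[
    [1,[25,-15,10],[0.036,-0.048,-0.176]],
    [1,[50,-30,20],[0.072,-0.095,-0.352]],
    [1,[75,-45,20],[0.108,-0.143,-0.528]],
    [1,[100,-60,20],[0.143,-0.19,-0.704]],
    [1,[125,-80,20],[0.18,-0.238,-0.88]],
    [1,[150,-95,10],[0.215,-0.285,-1.056]],
    [1,[175,-110,0],[0.25,-0.333,-1.23]],
    [1,[190,-120,-20],[0.287,-0.381,-1.408]],
  ],
)

```text
time: 0.9
ee_pos: [0.4057, 0.3857, 0.2307]
tcp_rot: [159.0, -1.2, 91.0]
wrist_force: [0.5, 0.5, -0.0]
opening: 0.0854
grasp_force: 0.0
```

step_arm(
  targets=[
    [1,[0,0,0],[0,0,0]],
    [1,[0,0,0],[0,0,0]],
  ],
)

```text
time: 1.1
ee_pos: [0.4035, 0.3866, 0.2299]
tcp_rot: [159.3, -0.9, 91.6]
wrist_force: [-0.1, 0.1, 1.0]
opening: 0.0853
grasp_force: 0.0
```

Run:
```python
from plan import *
u=lean(176).apply([0,0,1]); g=np.array([.4405,.381,.123]); go(g+.08*u,lean(176)*down(-15))
p=bot.camera_params('wrist'); im,d=bot.camera('wrist'); np.savez('w1',im=im,d=d,**p)
print({k:np.round(v,3).tolist() if not isinstance(v,str) else v for k,v in p.items()})
cv2.imwrite('pics/w1.png',im[...,::-1])
```

```text
shift [  3.3  -3.3 -34.4] turn [ 0.057  -0.074  -0.2754] t 1.1 q [ 50.8  -8.8  -8.   76.3 -15.  137.5] F [-0.1  0.1  1. ] pos [0.4035 0.3866 0.2299] grip 0.08532254877193342 0.0
{'K': [[297.319, 0.0, 253.814], [0.0, 297.319, 193.404], [0.0, 0.0, 1.0]], 'R': [[0.935, 0.019, 0.353], [-0.069, -0.969, 0.236], [0.347, -0.246, -0.905]], 't': [-0.466, 0.381, 0.301]}
```

View pics/w1.png

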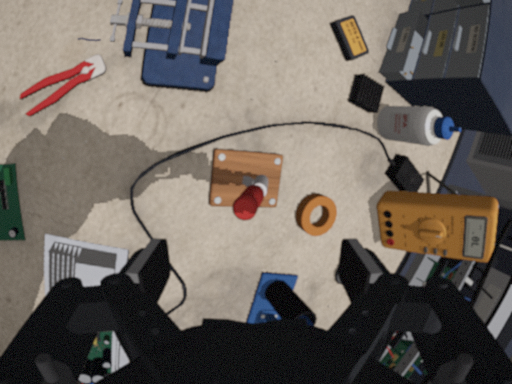

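The wrist view shows the red handle's end at about (244,209), the rest's screws at (222,157), (278,160), (212,203) and (270,200), and the blue driver at (290,303).

```bash
cat >> fit.py <<'E'
def wcloud(z):
    K,R,t,d=z['K'],z['R'],z['t'].reshape(3),z['d']; v,u=np.mgrid[:384,:512]
    x=(u-K[0,2])/K[0,0]; y=(v-K[1,2])/K[1,1]; th=np.hypot(x,y)+1e-9
    c=np.stack([x/th*np.tan(th)*d,y/th*np.tan(th)*d,d],-1); X=(c-t)@R; X[d==0]=np.nan
    D=np.stack([x/th*np.sin(th),y/th*np.sin(th),np.cos(th)],-1)@R
    return X,D,-R.T@t
E
python3 - <<'E'
from fit import *
z=np.load('w1.npz'); X,D,C=wcloud(z); H,S,V=cv2.split(cv2.cvtColor(z['im'],cv2.COLOR_RGB2HSV))
on=lambda u,v,h:(C+D[v,u]*(h-C[2])/D[v,u][2])
for a in((222,157),(278,160),(212,203),(270,200)): print(a,on(*a,.012).round(4))
red=((H<6)|(H>172))&(S>140)&(V>60); red[:,:225]=0; red[:,275:]=0; red[:180]=0; red[225:]=0
ys,xs=np.nonzero(red); print(red.sum(),xs.min(),xs.max(),ys.min(),ys.max())
P=X[red]; print(P.min(0),P.max(0),np.isnan(P).sum())
end=np.median(P[P[:,2]>np.nanpercentile(P[:,2],60)],0); print('endpts',end)
A=[P[~np.isnan(P[:,0])]]
print('wrist',axis_fit(A[0],.01,.12,175,25))
w=(abs(X[...,2]-.012)<.003)&(S>80); ys,xs=np.nonzero(w)
r=X[w]; k=(abs(r[:,0]-.48)<.07)&(abs(r[:,1]-.38)<.06); print(cv2.minAreaRect((r[k][:,:2]*1000).astype(np.float32)))
# silhouette of red: long axis line in pixel; check predicted axis
for az in (170,176,182):
    a=np.radians(az);u=np.array([.4226*np.cos(a),.4226*np.sin(a),.9063])
    print(az)
E
```

```text
(222, 157) [0.4456 0.4078 0.012 ]
(278, 160) [0.518 0.402 0.012]
(212, 203) [0.4329 0.3529 0.012 ]
(270, 200) [0.5088 0.3506 0.012 ]
662 233 262 186 218
[nan nan nan] [nan nan nan] 12
endpts [0.43210878 0.38476166 0.14131564]
wrist (array([  0.43992809,   0.38152004, 186.71793755]), array([-0.4197166 , -0.04943859,  0.90630779]), np.float64(1.5462725110551276))
((477.14031982421875, 379.6126403808594), (68.61524963378906, 88.50259399414062), 84.4455795288086)
170
176
182
```

step_arm(
  targets=[
    [1,[2,-3,-20],[0.028,-0.037,-0.138]],
    [1,[3,-4,-34],[0.057,-0.074,-0.275]],
    [1,[3,-4,-34],[0.057,-0.074,-0.275]],
    [1,[3,-4,-34],[0.057,-0.074,-0.275]],
    [1,[3,-4,-34],[0.057,-0.074,-0.275]],
  ],
)

```text
time: 1.65
ee_pos: [0.4072, 0.3834, 0.1977]
tcp_rot: [155.3, -4.7, 76.1]
wrist_force: [-0.2, -0.3, -0.5]
opening: 0.0855
grasp_force: 0.0
```

Run:
```python
from plan import *
from fit import *
u=lean(176).apply([0,0,1]); g=np.array([.4398,.3815,.123]); go(g+.05*u,lean(176)*down(-15)); go(g,lean(176)*down(-15))
p=bot.camera_params('wrist'); im,d=bot.camera('wrist'); np.savez('w2',im=im,d=d,**p)
z=np.load('w2.npz'); X,D,C=wcloud(z); H,S,V=cv2.split(cv2.cvtColor(z['im'],cv2.COLOR_RGB2HSV))
red=((H<6)|(H>172))&(S>140)&(V>50)&(abs(X[...,0]-.45)<.05)&(abs(X[...,1]-.38)<.04)&(X[...,2]>.08)
P=X[red]; print(len(P),P.min(0),P.max(0)); print(axis_fit(P,.01,.12,175,25),axis_fit(P,.01,.12,175))
q=P[P[:,2]>P[:,2].max()-.012]; print('end',q.mean(0))
cv2.imwrite('pics/w2.png',im[...,::-1])
```

```text
shift [ 11.5  -0.4 -29.3] turn [-0.0017  0.002  -0.0009] t 1.65 q [ 53.   -9.1 -12.7  72.  -20.8 155.3] F [-0.2 -0.3 -0.5] pos [0.4072 0.3834 0.1977] grip 0.08546727749749476 0.0
shift [ 32.6  -1.9 -74.7] turn [-0.0017  0.002  -0.0009] t 1.65 q [ 53.   -9.1 -12.7  72.  -20.8 155.3] F [-0.2 -0.3 -0.5] pos [0.4072 0.3834 0.1977] grip 0.08546727749749476 0.0
937 [0.4216465  0.37649925 0.09300447] [0.46102518 0.39396846 0.14491414]
(array([  0.43995797,   0.38163086, 185.40804136]), array([-0.42073708, -0.03983094,  0.90630779]), np.float64(1.302496520212252)) (array([  0.43820732,   0.38251628, 174.67812085,  33.94366828]), array([-0.55597058,  0.05178997,  0.82958696]), np.float64(1.2388006437055923))
end [0.43052541 0.3859356  0.13952406]
```

View pics/w2.png

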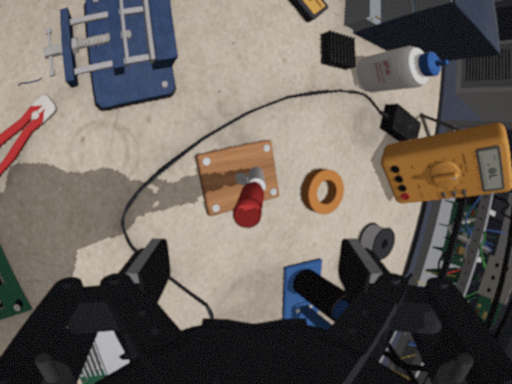

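The view shows the handle at about (249,205), centred between the open fingers at (150,270) and (360,265). Going down along its axis.

step_arm(
  targets=[
    [1,[11,0,-25],[0,0,0]],
    [1,[20,-1,-48],[0,0,0]],
    [1,[28,-1.5,-66],[0,0,0]],
    [1,[31.5,-1.5,-74.5],[0,0,0]],
    [1,[31.5,-1.5,-74.5],[0,0,0]],
    [1,[31.5,-1.5,-74.5],[0,0,0]],
    [1,[31.5,-1.5,-74.5],[0,0,0]],
  ],
  force=30,
)

```text
time: 2.4
ee_pos: [0.4388, 0.3817, 0.123]
tcp_rot: [155.3, -4.8, 75.9]
wrist_force: [-0.8, -0.5, -0.7]
opening: 0.0855
grasp_force: 0.0
```

step_arm(
  targets=[
    [0.5,[0,0,0],[0,0,0]],
    [0.3,[0,0,0],[0,0,0]],
    [0,[0,0,0],[0,0,0]],
    [0,[0,0,0],[0,0,0]],
    [0,[0,0,0],[0,0,0]],
    [0,[0,0,0],[0,0,0]],
    [0,[0,0,0],[0,0,0]],
    [0,[0,0,0],[0,0,0]],
  ],
)

```text
time: 3.2
ee_pos: [0.4393, 0.3811, 0.1222]
tcp_rot: [155.2, -4.8, 75.8]
wrist_force: [4.6, -1.9, 2.2]
opening: 0.0192
grasp_force: 29.7
```

step_arm(
  targets=[
    [0,[-4.2,0.3,9],[0,0,0]],
    [0,[-8.5,0.6,18],[0,0,0]],
    [0,[-13,0.9,27],[0,0,0]],
    [0,[-17,1.2,36],[0,0,0]],
    [0,[-21,1.5,45],[0,0,0]],
    [0,[-26,2,55],[0,0,0]],
    [0,[-30,2,64],[0,0,0]],
    [0,[-34,2.4,73],[0,0,0]],
  ],
)

```text
time: 4.0
ee_pos: [0.4039, 0.3837, 0.1951]
tcp_rot: [155.4, -4.7, 75.8]
wrist_force: [0.2, 0.7, 0.3]
opening: 0.0191
grasp_force: 32.5
```

step_arm(
  targets=[
    [0,[0,0,20],[0,0,0]],
    [0,[0,0,40],[0,0,0]],
    [0,[0,0,60],[0,0,0]],
    [0,[0,0,80],[0,0,0]],
    [0,[0,0,100],[0,0,0]],
    [0,[0,0,110],[0,0,0]],
    [0,[0,0,110],[0,0,0]],
    [0,[0,0,110],[0,0,0]],
  ],
)

```text
time: 4.8
ee_pos: [0.4044, 0.3835, 0.3037]
tcp_rot: [155.4, -4.7, 75.8]
wrist_force: [-0.2, 0.1, -0.1]
opening: 0.0191
grasp_force: 32.5
```

Run:
```python
from plan import *
go([.45,.25,.31],down(-15)); go([.491,.073,.31],down(-15))
im,d,X=cloud('scene'); np.savez('s2',im=im,X=X); H,S,V=cv2.split(cv2.cvtColor(im,cv2.COLOR_RGB2HSV)); np.savez('s2',im=im,X=X)
cv2.imwrite('pics/s2.png',cv2.resize(im,(800,600))[...,::-1])
```

```text
shift [  45.6 -133.5    6.3] turn [0.0306 0.4363 0.0034] t 4.8 q [ 53.3  -7.6   0.5  83.9 -20.9 155.9] F [-0.2  0.1 -0.1] pos [0.4044 0.3835 0.3037] grip 0.019113605472961273 32.456290753616486
shift [  86.6 -310.5    6.3] turn [0.0306 0.4363 0.0034] t 4.8 q [ 53.3  -7.6   0.5  83.9 -20.9 155.9] F [-0.2  0.1 -0.1] pos [0.4044 0.3835 0.3037] grip 0.019113605472961273 32.456290753616486
```

View pics/s2.png

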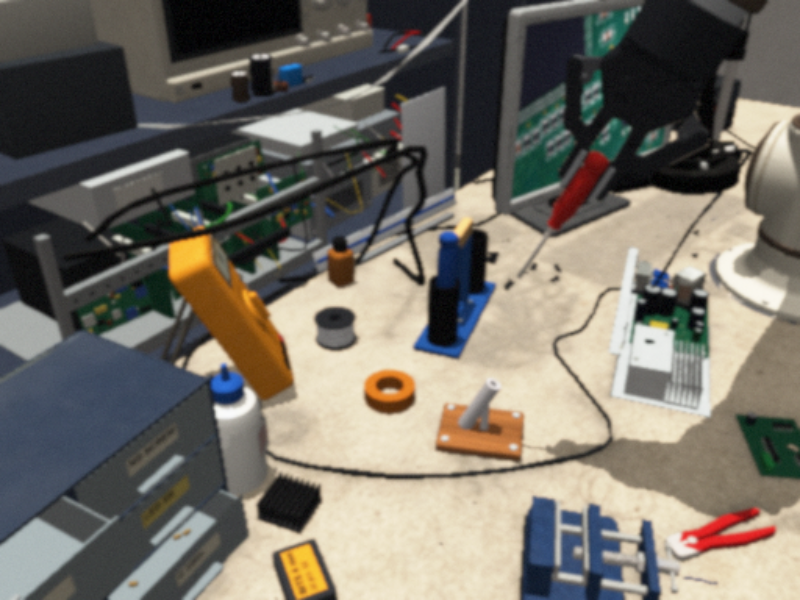

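The red driver hangs from the gripper at about (560,215) in this picture, and the rest is empty. Before swinging over, I'll check the arm's profile against the microscope.

Run:
```python
from h import *
im,d,X=cloud('top'); z=np.load('top.npz'); X0=z['X']
ch=(np.nan_to_num(abs(X[...,2]-X0[...,2]),nan=9)>.03)&(X[...,2]>.15)
P=X[ch]; a=np.radians(53.3)
r=P[:,0]*np.cos(a)+P[:,1]*np.sin(a); l=-P[:,0]*np.sin(a)+P[:,1]*np.cos(a)
for k in np.arange(-.1,.7,.04):
    m=(r>=k)&(r<k+.04)
    if m.sum()>3: print(round(k,2),m.sum(),'z',np.percentile(P[m,2],[5,50,95]).round(3),'lat',np.percentile(l[m],[2,98]).round(3))
cv2.imwrite('pics/t2.png',im[...,::-1])
m=(X0[...,0]>.1)&(X0[...,0]<.36)&(X0[...,1]>-.15)&(X0[...,1]<.25)&(X0[...,2]>.18)
for k in np.arange(.1,.36,.04):
    q=X0[m&(X0[...,0]>=k)&(X0[...,0]<k+.04)]
    if len(q):print('micro x',round(k,2),len(q),np.percentile(q[:,2],[50,98]).round(2),np.percentile(q[:,1],[2,98]).round(2))
```

```text
0.06 8 z [0.216 0.301 0.437] lat [-0.418 -0.237]
0.1 10 z [0.204 0.361 0.393] lat [-0.592 -0.21 ]
0.14 8 z [0.239 0.317 0.386] lat [-0.62  -0.186]
0.18 13 z [0.165 0.347 0.391] lat [-0.654 -0.159]
0.22 11 z [0.264 0.366 0.665] lat [-0.672 -0.143]
0.26 20 z [0.259 0.346 0.678] lat [-0.654 -0.107]
0.3 13 z [0.208 0.274 0.503] lat [-0.66  -0.072]
0.34 20 z [0.319 0.45  0.681] lat [-0.676 -0.288]
0.38 18 z [0.271 0.469 0.716] lat [-0.669 -0.378]
0.42 1582 z [0.543 0.597 0.702] lat [-0.063 -0.037]
0.46 5621 z [0.45  0.665 0.722] lat [-0.074 -0.038]
0.5 3695 z [0.392 0.52  0.682] lat [-0.101 -0.018]
0.54 779 z [0.267 0.4   0.486] lat [-0.134 -0.033]
0.58 10 z [0.19  0.291 0.348] lat [-0.616 -0.379]
0.62 7 z [0.247 0.273 0.306] lat [-0.611 -0.425]
0.66 10 z [0.166 0.271 0.285] lat [-0.63  -0.408]
micro x 0.18 296 [0.24 0.26] [0.07 0.2 ]
micro x 0.22 2853 [0.39 0.44] [-0.09  0.2 ]
micro x 0.26 3090 [0.42 0.5 ] [-0.05  0.19]
micro x 0.3 822 [0.57 0.62] [0.09 0.17]
micro x 0.34 1125 [0.61 0.66] [-0.15  0.14]
```

View pics/t2.png

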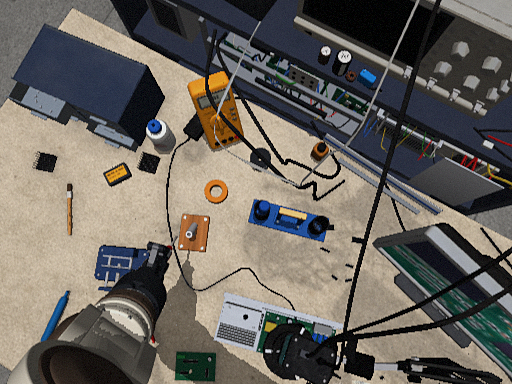

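The top view shows the arm at bottom left and a dark line from (440,0) to (345,325) that may be an overhead cable or boom. I need its 3D position.

Run:
```python
from h import *
z=np.load('top.npz'); X=z['X']; im=z['im']; V=im.max(-1)
for v in list(range(5,330,25)):
    u0=int(440-(v/325)*95); s=slice(u0-12,u0+13)
    k=s.start+np.argmin(V[v,s]); print(v,k,V[v,k],X[v,k].round(3), 'nearest',X[v,s][np.nanargmax(X[v,s,2])].round(3))
print('right cables')
for v in(240,265,300,340,365):
    for u in (380,430,480,505): print(v,u,V[v,u],X[v,u].round(2),end=' ; ')
    print()
S=np.load('scene.npz')['X']
# scene points high in the corridor
m=(S[...,2]>.3)&(S[...,0]>.1)&(S[...,0]<.62)&(S[...,1]>-.1)&(S[...,1]<.35)
ys,xs=np.nonzero(m); print(m.sum(), (xs.min(),xs.max(),ys.min(),ys.max()) if m.any() else '')
for i in range(0,len(xs),max(1,len(xs)//15)): print(xs[i],ys[i],S[ys[i],xs[i]].round(2))
```

```text
5 438 7 [0.575 0.09  0.733] nearest [0.575 0.09  0.733]
30 419 0 [ 0.761 -0.04   0.419] nearest [0.561 0.094 0.725]
55 413 0 [ 0.753 -0.054  0.359] nearest [0.546 0.097 0.717]
80 414 0 [0.531 0.101 0.71 ] nearest [0.53  0.103 0.711]
105 404 20 [0.514 0.107 0.703] nearest [0.514 0.107 0.703]
130 393 13 [ 0.727 -0.123  0.052] nearest [0.497 0.112 0.696]
155 387 12 [0.481 0.116 0.685] nearest [0.48  0.114 0.688]
180 384 9 [0.462 0.118 0.68 ] nearest [0.462 0.118 0.68 ]
205 376 6 [0.444 0.122 0.67 ] nearest [0.444 0.122 0.671]
230 369 5 [0.424 0.127 0.663] nearest [0.424 0.128 0.663]
255 363 0 [0.405 0.13  0.65 ] nearest [0.405 0.132 0.65 ]
280 346 0 [0.361 0.002 0.007] nearest [0.384 0.134 0.639]
305 348 7 [0.361 0.137 0.617] nearest [0.361 0.135 0.617]
right cables
240 380 49 [ 0.45 -0.05  0.13] ; 240 430 59 [ 0.43 -0.06  0.36] ; 240 480 181 [ 0.46 -0.34 -0.  ] ; 240 505 196 [ 0.46 -0.4   0.  ] ; 
265 380 170 [ 0.4  -0.08  0.  ] ; 265 430 29 [ 0.4  -0.1   0.24] ; 265 480 16 [ 0.4  -0.13  0.36] ; 265 505 177 [ 0.39 -0.39  0.  ] ; 
300 380 160 [ 0.31 -0.08 -0.  ] ; 300 430 15 [0.37 0.07 0.63] ; 300 480 43 [nan nan nan] ; 300 505 160 [ 0.34 -0.16  0.37] ; 
340 380 144 [ 0.22 -0.07  0.  ] ; 340 430 143 [ 0.22 -0.19  0.  ] ; 340 480 67 [ 0.24 -0.26  0.1 ] ; 340 505 80 [ 0.26 -0.23  0.23] ; 
365 380 167 [0.26 0.04 0.39] ; 365 430 39 [ 0.26 -0.02  0.41] ; 365 480 153 [ 0.16 -0.3  -0.  ] ; 365 505 50 [ 0.19 -0.31  0.09] ; 
3512 (np.int64(227), np.int64(465), np.int64(0), np.int64(71))
296 0 [0.52 0.17 0.41]
430 4 [0.28 0.09 0.4 ]
429 7 [0.29 0.09 0.39]
355 10 [ 0.39 -0.1   0.35]
340 13 [ 0.43 -0.06  0.35]
329 16 [ 0.45 -0.05  0.35]
330 19 [ 0.45 -0.05  0.34]
432 22 [0.3  0.17 0.38]
457 25 [0.26 0.19 0.38]
337 29 [ 0.43 -0.07  0.32]
450 32 [0.27 0.18 0.37]
429 36 [0.3  0.17 0.36]
430 42 [0.29 0.17 0.35]
448 50 [0.26 0.17 0.34]
441 60 [0.27 0.17 0.32]
452 71 [0.25 0.17 0.3 ]
```

step_arm(
  targets=[
    [0,[8,-15,0],[0.004,0.06,0]],
    [0,[13,-30,0],[0.008,0.12,0]],
    [0,[18,-45,0],[0.012,0.18,0]],
    [0,[22,-60,0],[0.017,0.24,0]],
    [0,[26,-70,0],[0.021,0.3,0]],
    [0,[28,-78,0],[0.025,0.36,0.002]],
    [0,[30,-80,0],[0.031,0.436,0.003]],
    [0,[30,-80,0],[0.031,0.436,0.003]],
  ],
)

```text
time: 5.7
ee_pos: [0.4356, 0.3029, 0.3026]
tcp_rot: [-179.9, 0.1, 74.8]
wrist_force: [-0.4, -0.5, -0.8]
opening: 0.0193
grasp_force: 32.4
```

Run:
```python
from plan import *
go([.491,.073,.30],down(-15)); print(bot.get_obs()['joint_efforts'].round(2))
im,d,X=cloud('scene'); H,S,V=cv2.split(cv2.cvtColor(im,cv2.COLOR_RGB2HSV))
red=((H<6)|(H>172))&(S>140)&(V>50)&(X[...,2]>.2)&(abs(X[...,0]-.43)<.06)&(abs(X[...,1]-.3)<.06)
P=X[red];c=P.mean(0);u=np.linalg.svd(P-c)[2][0];print(len(P),c,u*np.sign(u[2]),P.min(0),P.max(0))
np.savez('s3',im=im,X=X)
```

```text
shift [  55.4 -229.9   -2.6] turn [ 0.0011 -0.0028  0.0029] t 5.7 q [ 34.8   4.   15.  101.1   0.  140. ] F [-0.4 -0.5 -0.8] pos [0.4356 0.3029 0.3026] grip 0.019270036531027993 32.41669442388229
[ -1.1  -50.49  48.09   1.12   0.61  -0.43]
537 [0.43888202 0.31067694 0.29082243] [ 0.01144208 -0.00908145  0.9998933 ] [0.42898553 0.29473669 0.24758774] [0.44798962 0.31638775 0.32239417]
```

step_arm(
  targets=[
    [0,[0,-6,0],[0,0,0]],
    [0,[0,-12,0],[0,0,0]],
    [0,[0,-18,0],[0,0,0]],
    [0,[0,-24,0],[0,0,0]],
    [0,[0,-30,0],[0,0,0]],
  ],
)

```text
time: 6.25
ee_pos: [0.4343, 0.273, 0.3048]
tcp_rot: [179.9, -0.1, 75.0]
wrist_force: [0.0, 0.1, -0.2]
opening: 0.0189
grasp_force: 32.4
```

```bash
python3 -c "
from workcell import bot
o=bot.get_obs();print(o['time'],o['ee_pos'],o['joint_efforts'].round(2),o['q'].round(1))"
```

```text
6.25 [0.43433261 0.27297625 0.30479816] [ 9.200e-01 -4.662e+01  4.599e+01 -2.000e-02  0.000e+00  1.700e-01] [ 32.2   1.4  12.5 101.   -0.  137.2]
```

step_arm(
  targets=[
    [0,[0,-6,0],[0,0,0]],
    [0,[0,-12,0],[0,0,0]],
    [0,[0,-18,0],[0,0,0]],
    [0,[0,-24,0],[0,0,0]],
  ],
)

```text
time: 6.65
ee_pos: [0.4346, 0.249, 0.3045]
tcp_rot: [180.0, -0.1, 74.9]
wrist_force: [-0.9, 0.0, -0.8]
opening: 0.0193
grasp_force: 32.4
```

```bash
python3 -c "
from workcell import bot
o=bot.get_obs();print(o['time'],o['ee_pos'],o['joint_efforts'].round(2),o['q'].round(1))"
```

```text
6.65 [0.43458248 0.24899143 0.30446073] [ 8.800e-01 -4.488e+01  4.601e+01 -1.000e-02  0.000e+00  1.700e-01] [ 29.8  -0.3  10.8 101.    0.  134.9]
```

step_arm(
  targets=[
    [0,[0,-6,0],[0,0,0]],
    [0,[0,-12,0],[0,0,0]],
    [0,[0,-18,0],[0,0,0]],
    [0,[0,-24,0],[0,0,0]],
  ],
)

```text
time: 7.05
ee_pos: [0.4346, 0.225, 0.3045]
tcp_rot: [180.0, -0.1, 74.9]
wrist_force: [-0.1, -0.7, -0.0]
opening: 0.0194
grasp_force: 32.4
```

```bash
python3 -c "
from workcell import bot
o=bot.get_obs();print(o['time'],o['ee_pos'],o['joint_efforts'].round(2),o['q'].round(1))"
```

```text
7.05 [0.43457306 0.22504288 0.30446723] [ 9.100e-01 -4.313e+01  4.596e+01 -1.000e-02  0.000e+00  1.800e-01] [ 27.4  -1.8   9.3 101.    0.  132.4]
```

step_arm(
  targets=[
    [0,[0,-5,0],[0,0,0]],
    [0,[0,-10,0],[0,0,0]],
  ],
)

```text
time: 7.25
ee_pos: [0.4346, 0.2151, 0.3045]
tcp_rot: [179.9, -0.1, 74.9]
wrist_force: [0.1, -0.1, -0.3]
opening: 0.0194
grasp_force: 32.4
```

```bash
python3 -c "
from workcell import bot
o=bot.get_obs();print(o['time'],o['ee_pos'],o['joint_efforts'].round(2),o['q'].round(1))"
```

```text
7.25 [0.43457704 0.21508181 0.30450251] [ 7.200e-01 -4.259e+01  4.589e+01 -1.000e-02 -0.000e+00  1.500e-01] [ 26.3  -2.4   8.7 101.    0.  131.4]
```

step_arm(
  targets=[
    [0,[0,-5,0],[0,0,0]],
    [0,[0,-10,0],[0,0,0]],
  ],
)

```text
time: 7.45
ee_pos: [0.4346, 0.2051, 0.3045]
tcp_rot: [180.0, -0.1, 75.0]
wrist_force: [-0.0, -0.5, -0.9]
opening: 0.019
grasp_force: 32.4
```

```bash
python3 -c "
from workcell import bot
o=bot.get_obs();print(o['time'],o['ee_pos'],o['joint_efforts'].round(2),o['q'].round(1))"
```

```text
7.45 [0.43457829 0.20513937 0.30449549] [ 7.700e-01 -4.193e+01  4.588e+01 -1.000e-02  0.000e+00  1.600e-01] [ 25.3  -3.    8.1 101.1   0.  130.3]
```

step_arm(
  targets=[
    [0,[2,-5,0],[0,0,0]],
    [0,[4,-10,0],[0,0,0]],
    [0,[6,-15,0],[0,0,0]],
  ],
)

```text
time: 7.75
ee_pos: [0.4408, 0.1901, 0.3044]
tcp_rot: [180.0, -0.1, 74.9]
wrist_force: [-0.6, -0.1, 0.6]
opening: 0.0189
grasp_force: 32.4
```

```bash
python3 -c "
from workcell import bot
o=bot.get_obs();print(o['time'],o['ee_pos'],o['joint_efforts'].round(2),o['q'].round(1))"
```

```text
7.75 [0.4407769  0.19013123 0.30444647] [  0.94 -42.32  45.65   0.     0.     0.19] [ 23.3  -3.1   8.  101.1   0.  128.4]
```

step_arm(
  targets=[
    [0,[2,-5,0],[0,0,0]],
    [0,[4,-10,0],[0,0,0]],
    [0,[6,-15,0],[0,0,0]],
  ],
)

```text
time: 8.05
ee_pos: [0.4468, 0.1751, 0.3045]
tcp_rot: [180.0, -0.1, 74.9]
wrist_force: [-0.5, 0.1, 0.0]
opening: 0.0192
grasp_force: 32.4
```

```bash
python3 -c "
from workcell import bot
o=bot.get_obs();print(o['time'],o['ee_pos'],o['joint_efforts'].round(2),o['q'].round(1))"
```

```text
8.05 [0.44678913 0.17508745 0.30445847] [  0.91 -42.23  45.63  -0.     0.     0.19] [ 21.4  -3.1   8.  101.1   0.  126.4]
```

step_arm(
  targets=[
    [0,[3,-8,0],[0,0,0]],
    [0,[6,-16,0],[0,0,0]],
    [0,[9,-24,0],[0,0,0]],
    [0,[12,-32,0],[0,0,0]],
  ],
)

```text
time: 8.45
ee_pos: [0.4588, 0.1428, 0.3045]
tcp_rot: [179.9, -0.1, 74.9]
wrist_force: [-0.1, 0.4, -0.4]
opening: 0.0192
grasp_force: 32.4
```

```bash
python3 -c "
from workcell import bot
o=bot.get_obs();print(o['time'],o['ee_pos'],o['joint_efforts'].round(2),o['q'].round(1))"
```

```text
8.45 [0.45882647 0.14278461 0.30449826] [ 1.480e+00 -4.245e+01  4.557e+01  1.000e-02  0.000e+00  2.900e-01] [ 17.3  -3.    8.1 101.1   0.  122.3]
```

step_arm(
  targets=[
    [0,[4,-9,0],[0,0,0]],
    [0,[9,-20,0],[0,0,0]],
    [0,[15,-32,0],[0,0,0]],
    [0,[21,-45,0],[0,0,0]],
    [0,[27,-58,0],[0,0,0]],
    [0,[32,-70,0],[0,0,0]],
    [0,[32,-70,0],[0,0,0]],
  ],
)

```text
time: 9.15
ee_pos: [0.4912, 0.072, 0.3043]
tcp_rot: [180.0, -0.0, 74.8]
wrist_force: [-0.7, -0.1, 0.9]
opening: 0.0194
grasp_force: 32.4
```

Run:
```python
from plan import *
go([.491,.073,.24],down(-15)); print(bot.get_obs()['joint_efforts'].round(2))
im,d,X=cloud('scene'); cv2.imwrite('pics/s4.png',cv2.resize(im[60:260,190:440],(800,640),interpolation=cv2.INTER_CUBIC)[:600,:,::-1]); np.savez('s4',im=im,X=X)
H,S,V=cv2.split(cv2.cvtColor(im,cv2.COLOR_RGB2HSV))
red=((H<6)|(H>172))&(S>140)&(V>50)&(X[...,2]>.2)&(abs(X[...,0]-.49)<.06)&(abs(X[...,1]-.07)<.06)
P=X[red];c=P.mean(0);u=np.linalg.svd(P-c)[2][0];print(len(P),c,u*np.sign(u[2]),P.min(0),P.max(0))
```

```text
shift [ -0.2   1.  -64.3] turn [-0.0005  0.0008  0.0028] t 9.15 q [  8.3  -0.8  10.2 101.    0.  113.5] F [-0.7 -0.1  0.9] pos [0.4912 0.072  0.3043] grip 0.019399847608524347 32.40970176178962
[ -0.92 -44.61  45.95  -0.09  -0.1   -0.37]
340 [0.49471628 0.07976831 0.28957003] [0.01177318 0.0132221  0.99984327] [0.48473228 0.07007418 0.24805198] [0.50370221 0.08581798 0.32400103]
```

View pics/s4.png

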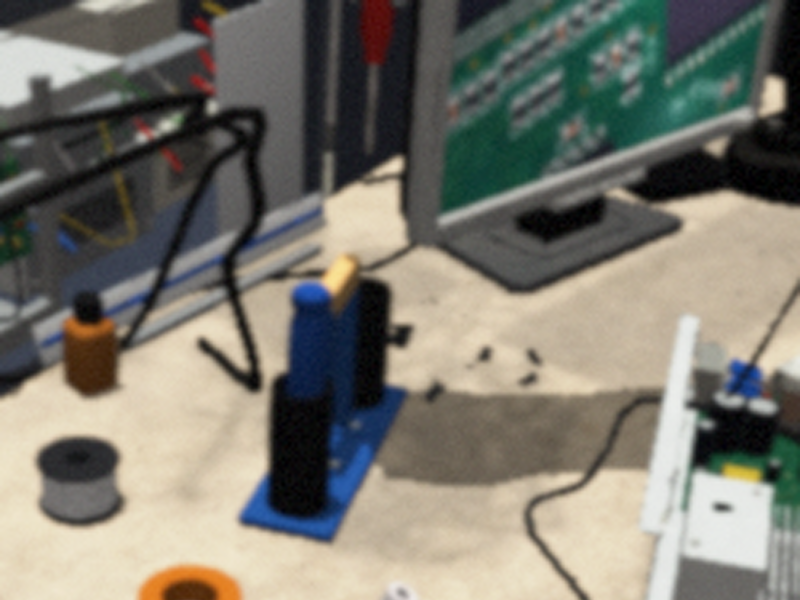

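The driver hangs upright at (372,100) in the crop, its tip directly above the empty pot at (375,290). Lowering in stages.

step_arm(
  targets=[
    [0,[-1,-1,-15],[0,0,0]],
    [0,[-1,-1,-32],[0,0,0]],
    [0,[-1,-1,-50],[0,0,0]],
    [0,[-1,-1,-68],[0,0,0]],
    [0,[-1,-1,-86],[0,0,0]],
    [0,[-1,-1,-100],[0,0,0]],
    [0,[-1,-1,-110],[0,0,0]],
    [0,[-1,-1,-110],[0,0,0]],
  ],
)

```text
time: 10.0
ee_pos: [0.4891, 0.0726, 0.1933]
tcp_rot: [-180.0, -0.0, 75.0]
wrist_force: [0.6, 0.5, -0.2]
opening: 0.0191
grasp_force: 32.4
```

```bash
python3 -c "
from workcell import bot
o=bot.get_obs();print(o['time'],o['ee_pos'],o['joint_efforts'].round(2),o['q'].round(1))"
```

```text
10.0 [0.48906885 0.07261613 0.19332829] [ 4.000e-02 -4.347e+01  4.657e+01 -4.600e-01  1.000e-02  0.000e+00] [  8.4  -3.4  -4.7  88.8   0.  113.5]
```

step_arm(
  targets=[
    [0,[0,0,-8],[0,0,0]],
    [0,[0,0,-16],[0,0,0]],
    [0,[0,0,-24],[0,0,0]],
    [0,[0,0,-32],[0,0,0]],
    [0,[0,0,-32],[0,0,0]],
  ],
)

```text
time: 10.5
ee_pos: [0.4891, 0.0724, 0.1611]
tcp_rot: [-180.0, -0.0, 74.9]
wrist_force: [-0.2, -0.1, -1.0]
opening: 0.0191
grasp_force: 32.4
```

```bash
python3 -c "
from workcell import bot
o=bot.get_obs();print(o['time'],o['ee_pos'],o['joint_efforts'].round(2),o['q'].round(1))"
```

```text
10.5 [0.48905271 0.0724257  0.16113891] [  0.   -43.71  47.26  -0.38   0.     0.  ] [  8.4  -3.5  -8.3  85.2   0.  113.5]
```

step_arm(
  targets=[
    [0,[0,0,-6],[0,0,0]],
    [0,[0,0,-12],[0,0,0]],
    [0,[0,0,-18],[0,0,0]],
    [0,[0,0,-24],[0,0,0]],
    [0,[0,0,-24],[0,0,0]],
  ],
)

```text
time: 11.0
ee_pos: [0.4892, 0.0725, 0.1374]
tcp_rot: [-180.0, -0.0, 74.9]
wrist_force: [-0.4, -0.3, -1.4]
opening: 0.0192
grasp_force: 32.4
```

```bash
python3 -c "
from workcell import bot
o=bot.get_obs();print(o['time'],o['ee_pos'],o['joint_efforts'].round(2),o['q'].round(1),o['wrist_force'])"
```

```text
11.0 [0.48916659 0.07246685 0.13743906] [ -0.   -43.63  47.18  -0.3    0.    -0.  ] [  8.4  -3.3 -10.8  82.6   0.  113.5] [-0.35934833 -0.3154041  -1.36327069]
```

step_arm(
  targets=[
    [0,[1.5,0,-5],[0,0,0]],
    [0,[1.5,0,-10],[0,0,0]],
    [0,[1.5,0,-10],[0,0,0]],
  ],
)

```text
time: 11.3
ee_pos: [0.4908, 0.0725, 0.1277]
tcp_rot: [-180.0, -0.0, 74.9]
wrist_force: [0.3, 0.6, -0.3]
opening: 0.0196
grasp_force: 32.4
```

Run:
```python
from h import *
o=bot.get_obs();print(o['time'],o['ee_pos'],o['joint_efforts'].round(2),o['wrist_force'])
im,d,X=cloud('scene'); H,S,V=cv2.split(cv2.cvtColor(im,cv2.COLOR_RGB2HSV))
red=((H<6)|(H>172))&(S>140)&(V>50)&(X[...,2]>.08)&(abs(X[...,0]-.49)<.06)&(abs(X[...,1]-.07)<.06)
P=X[red]; print(len(P),P.min(0),P.max(0))
```

```text
11.3 [0.49082029 0.07249645 0.12768815] [-1.000e-02 -4.393e+01  4.729e+01 -2.700e-01  0.000e+00 -0.000e+00] [ 0.25787404  0.62524177 -0.2964983 ]
162 [0.48327125 0.05444831 0.08503593] [0.50340825 0.0881867  0.15167741]
```

step_arm(
  targets=[
    [0.3,[0,0,-2],[0,0,0]],
    [0.4,[0,0,-2],[0,0,0]],
    [0.5,[0,0,-2],[0,0,0]],
    [0.5,[0,0,-2],[0,0,0]],
    [0.5,[0,0,-2],[0,0,0]],
  ],
)

```text
time: 11.85
ee_pos: [0.4911, 0.0725, 0.1266]
tcp_rot: [179.9, -0.1, 75.0]
wrist_force: [0.8, -0.8, -0.6]
opening: 0.0427
grasp_force: 0.0
```

step_arm(
  targets=[
    [0.6,[0,0,5],[0,0,0]],
    [0.6,[0,0,15],[0,0,0]],
    [0.6,[0,0,30],[0,0,0]],
    [0.6,[0,0,50],[0,0,0]],
    [0.6,[0,0,70],[0,0,0]],
    [0.6,[0,0,90],[0,0,0]],
    [0.6,[0,0,100],[0,0,0]],
    [0.6,[0,0,100],[0,0,0]],
  ],
)

```text
time: 12.65
ee_pos: [0.4917, 0.0726, 0.2285]
tcp_rot: [179.8, -0.1, 74.9]
wrist_force: [0.1, 0.9, 0.0]
opening: 0.051
grasp_force: 0.0
```

Run:
```python
from plan import *
im,d,X=cloud('scene'); H,S,V=cv2.split(cv2.cvtColor(im,cv2.COLOR_RGB2HSV))
red=((H<6)|(H>172))&(S>140)&(V>50)&(X[...,2]>.08)&(abs(X[...,0]-.49)<.06)&(abs(X[...,1]-.07)<.06)
P=X[red]; print(len(P),P.min(0),P.max(0))
reg=(abs(X[...,0]-.51)<.1)&(abs(X[...,1]-.14)<.1)
w=(H>8)&(H<28)&(S>70)&(V>100)&reg&(X[...,2]>.1)&(X[...,2]<.145)
P=X[w];T=P[P[:,2]>.13];print('wood',cv2.minAreaRect((P[:,:2]*1000).astype(np.float32)),cv2.minAreaRect((T[:,:2]*1000).astype(np.float32)),T.mean(0))
p=bot.camera_params('wrist'); wi,wd=bot.camera('wrist'); np.savez('w5',im=wi,d=wd,**p)
cv2.imwrite('pics/s5.png',np.hstack([cv2.resize(im[100:250,220:345],(400,480)),cv2.resize(wi[190:384,150:362],(400,480))])[...,::-1])
go([.509,.1405,.20],down(-15))
```

```text
171 [0.47687532 0.07394012 0.09093516] [0.49492472 0.08924638 0.14340058]
wood ((502.33831787109375, 116.5853271484375), (103.40322875976562, 16.785221099853516), 70.49437713623047) ((502.3418884277344, 116.58316802978516), (103.40167236328125, 16.774343490600586), 70.48309326171875) [0.50745299 0.1340528  0.13471015]
shift [ 17.9  68.  -26.2] turn [-0.0007  0.0009  0.0009] t 12.75 q [  8.4  -2.9  -0.5  92.3   0.  113.4] F [-0.5 -0.2  0.4] pos [0.4911 0.0725 0.2262] grip 0.051120823558073125 0.0
```

View pics/s5.png

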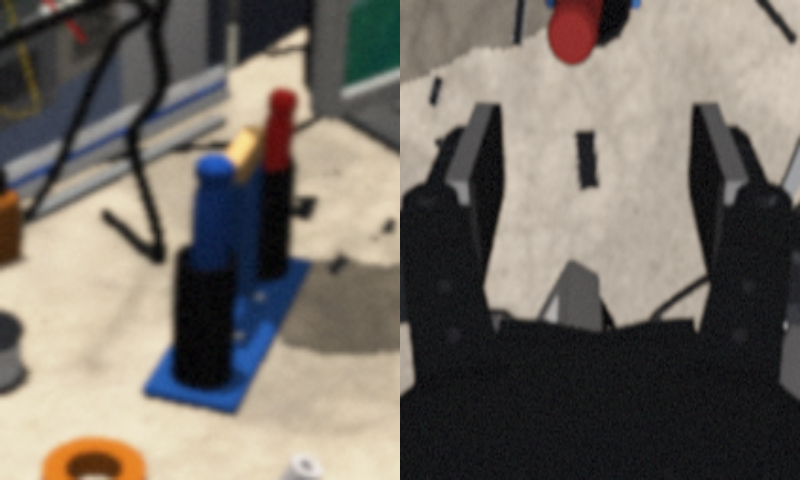

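The red driver stands in the pot leaning slightly, and the fingers are clear of it. Now going over the handle bar.

step_arm(
  targets=[
    [1,[4,15,0],[0,0,0]],
    [1,[9,34,0],[0,0,0]],
    [1,[14,53,0],[0,0,0]],
    [1,[18,66,0],[0,0,0]],
    [1,[18.5,68,0],[0,0,0]],
    [1,[18.5,68,0],[0,0,0]],
    [1,[18.5,68,0],[0,0,0]],
  ],
)

```text
time: 13.45
ee_pos: [0.5094, 0.1401, 0.2264]
tcp_rot: [180.0, -0.0, 74.9]
wrist_force: [0.1, 0.4, -0.1]
opening: 0.0856
grasp_force: 0.0
```

Run:
```python
from plan import *
im,d,X=cloud('scene'); H,S,V=cv2.split(cv2.cvtColor(im,cv2.COLOR_RGB2HSV))
reg=(abs(X[...,0]-.51)<.03)&(abs(X[...,1]-.14)<.04)
w=(H>8)&(H<28)&(S>70)&(V>100)&reg&(X[...,2]>.1)&(X[...,2]<.145)
P=X[w];T=P[P[:,2]>.13];print('wood',len(T),cv2.minAreaRect((P[:,:2]*1000).astype(np.float32)),cv2.minAreaRect((T[:,:2]*1000).astype(np.float32)),T.mean(0))
b=(H>100)&(H<125)&(S>120)&(abs(X[...,0]-.51)<.1)&(abs(X[...,1]-.14)<.13)&(X[...,2]<.025);P=X[b];print('base',cv2.minAreaRect((P[:,:2]*1000).astype(np.float32)))
im,d,X=cloud('top');H,S,V=cv2.split(cv2.cvtColor(im,cv2.COLOR_RGB2HSV));b=(H>100)&(H<125)&(S>120)&(abs(X[...,0]-.51)<.08)&(abs(X[...,1]-.14)<.13)&(X[...,2]<.02)&(X[...,2]>0);P=X[b];print('topbase',b.sum(),cv2.minAreaRect((P[:,:2]*1000).astype(np.float32)) if b.sum()>3 else '')
go([.509,.1405,.125],down(-15)); print(bot.get_obs()['joint_efforts'].round(1))
```

```text
wood 86 ((509.3556823730469, 137.68028259277344), (55.698158264160156, 12.852066993713379), 75.55377960205078) ((509.3556823730469, 137.68028259277344), (55.698158264160156, 12.852066993713379), 75.55377960205078) [0.5085166  0.13769037 0.13427695]
base ((508.03033447265625, 145.24505615234375), (190.1365966796875, 56.98625564575195), 73.31217193603516)
topbase 559 ((515.7164306640625, 159.61709594726562), (153.10354614257812, 61.191650390625), 74.55245971679688)
shift [  -0.5    0.5 -101.6] turn [-0.0007  0.0012  0.0016] t 13.55 q [ 15.4   1.5   3.8  92.3   0.  120.4] F [-0.1  0.3  0.1] pos [0.5095 0.14   0.2266] grip 0.08526988231082656 0.0
[  0.3 -48.2  46.7  -0.    0.   -0. ]
```

step_arm(
  targets=[
    [1,[0,0,-20],[0,0,0]],
    [1,[0,0,-40],[0,0,0]],
    [1,[0,0,-60],[0,0,0]],
    [1,[0,0,-78],[0,0,0]],
    [1,[0,0,-92],[0,0,0]],
    [1,[0,0,-100],[0,0,0]],
    [1,[0,0,-100],[0,0,0]],
    [1,[0,0,-100],[0,0,0]],
  ],
  force=30,
)

```text
time: 14.35
ee_pos: [0.5098, 0.1405, 0.1272]
tcp_rot: [179.9, -0.1, 74.9]
wrist_force: [0.4, -0.5, 0.7]
opening: 0.0854
grasp_force: 0.0
```

step_arm(
  targets=[
    [0.5,[0,0,0],[0,0,0]],
    [0.3,[0,0,0],[0,0,0]],
    [0.2,[0,0,0],[0,0,0]],
    [0,[0,0,0],[0,0,0]],
    [0,[0,0,0],[0,0,0]],
    [0,[0,0,0],[0,0,0]],
    [0,[0,0,0],[0,0,0]],
    [0,[0,0,0],[0,0,0]],
  ],
)

```text
time: 15.15
ee_pos: [0.5095, 0.1405, 0.1265]
tcp_rot: [180.0, -0.1, 74.9]
wrist_force: [-1.7, 0.7, 1.2]
opening: 0.0135
grasp_force: 30.3
```

step_arm(
  targets=[
    [0,[0,0,0],[0,0,0]],
    [0,[0,0,0],[0,0,0]],
    [0,[0,0,2],[0,0,0]],
    [0,[0,0,4],[0,0,0]],
    [0,[0,0,6],[0,0,0]],
    [0,[0,0,8],[0,0,0]],
    [0,[0,0,10],[0,0,0]],
    [0,[0,0,12],[0,0,0]],
  ],
  force=70,
)

```text
time: 15.95
ee_pos: [0.5096, 0.1405, 0.1386]
tcp_rot: [180.0, -0.1, 74.9]
wrist_force: [-1.2, 0.2, -6.3]
opening: 0.0128
grasp_force: 68.2
```

step_arm(
  targets=[
    [0,[0,0,3],[0,0,0]],
    [0,[0,0,7],[0,0,0]],
    [0,[0,0,12],[0,0,0]],
    [0,[0,0,18],[0,0,0]],
    [0,[0,0,24],[0,0,0]],
    [0,[0,0,30],[0,0,0]],
    [0,[0,0,36],[0,0,0]],
    [0,[0,0,42],[0,0,0]],
  ],
)

```text
time: 16.75
ee_pos: [0.5096, 0.1405, 0.1811]
tcp_rot: [179.9, -0.1, 74.9]
wrist_force: [0.3, 0.5, -5.6]
opening: 0.0129
grasp_force: 68.2
```

step_arm(
  targets=[
    [0,[0,0,6],[0,0,0]],
    [0,[0,0,12],[0,0,0]],
    [0,[0,0,18],[0,0,0]],
    [0,[0,0,24],[0,0,0]],
    [0,[0,0,30],[0,0,0]],
    [0,[0,0,36],[0,0,0]],
    [0,[0,0,42],[0,0,0]],
    [0,[0,0,48],[0,0,0]],
  ],
)

```text
time: 17.55
ee_pos: [0.5096, 0.1405, 0.229]
tcp_rot: [180.0, -0.1, 74.9]
wrist_force: [-0.2, -0.9, -6.4]
opening: 0.0128
grasp_force: 68.2
```

step_arm(
  targets=[
    [0,[0,0,6],[0,0,0]],
    [0,[0,0,11],[0,0,0]],
    [0,[0,0,15],[0,0,0]],
    [0,[0,0,17],[0,0,0]],
    [0,[0,0,18],[0,0,0]],
    [0,[0,0,18],[0,0,0]],
    [0,[0,0,18],[0,0,0]],
    [0,[0,0,18],[0,0,0]],
  ],
)

```text
time: 18.35
ee_pos: [0.5095, 0.1405, 0.2463]
tcp_rot: [180.0, -0.0, 74.9]
wrist_force: [0.8, 0.5, -6.2]
opening: 0.0132
grasp_force: 68.2
```

Run:
```python
from plan import *
o=bot.get_obs(); print(o['time'],o['ee_pos'],o['joint_efforts'].round(1),o['grasp_force'],o['opening'],o['wrist_force'])
im,d,X=cloud('scene'); H,S,V=cv2.split(cv2.cvtColor(im,cv2.COLOR_RGB2HSV))
red=((H<6)|(H>172))&(S>140)&(V>50)&(X[...,2]>.15)&(abs(X[...,0]-.49)<.06)&(abs(X[...,1]-.07)<.06)
P=X[red]; print('red',len(P),P.min(0),P.max(0))
b=(H>100)&(H<125)&(S>120)&(abs(X[...,0]-.51)<.1)&(abs(X[...,1]-.14)<.13)&(X[...,2]>.1)&(X[...,2]<.135);P=X[b]
c=P.mean(0);A=np.c_[P[:,:2]-c[:2],np.ones(len(P))];print('plane',len(P),np.linalg.lstsq(A,P[:,2],rcond=None)[0])
cv2.imwrite('pics/s6.png',cv2.resize(im[:260,180:440],(600,600))[...,::-1])
```

```text
18.35 [0.5095059  0.14049626 0.24625463] [ -0.  -52.1  49.9  -0.    0.   -0. ] 68.20431590080261 0.013164373515795687 [ 0.75234237  0.53594839 -6.17355364]
red 21 [0.50664037 0.06695108 0.24566886] [0.51128774 0.07825323 0.26202498]
plane 664 [ 0.00805999 -0.00943356  0.12707943]
```

View pics/s6.png

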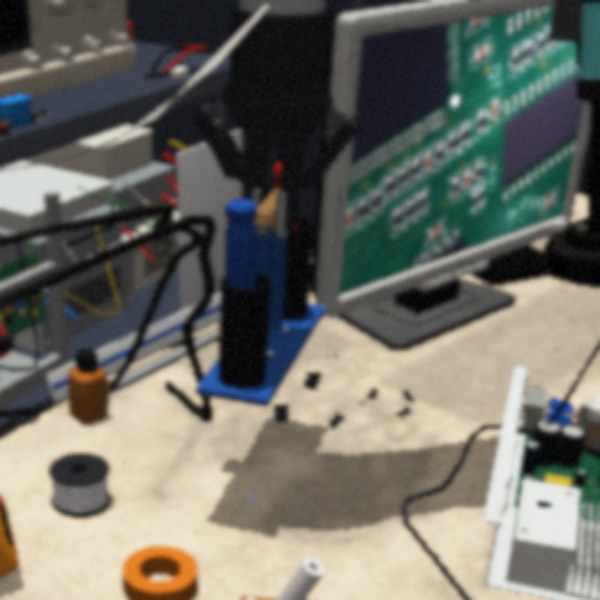

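The caddy is held level about 12 cm up with both drivers in it (blue at (240,245), red at (278,172)), clear of everything. Settling briefly, then handing in.

step_arm(
  targets=[
    [0,[0,0,0],[0,0,0]],
    [0,[0,0,0],[0,0,0]],
    [0,[0,0,0],[0,0,0]],
    [0,[0,0,0],[0,0,0]],
    [0,[0,0,0],[0,0,0]],
    [0,[0,0,0],[0,0,0]],
    [0,[0,0,0],[0,0,0]],
    [0,[0,0,0],[0,0,0]],
  ],
)

```text
time: 19.2
ee_pos: [0.5096, 0.1405, 0.2465]
tcp_rot: [180.0, -0.1, 74.9]
wrist_force: [-0.7, 0.0, -6.3]
opening: 0.0128
grasp_force: 68.2
```

```bash
python3 -c "
from workcell import bot
print(bot.job_done())"
```

```text
the job is handed in; nothing more can be done
None
```

I stood the red screwdriver in the empty pot and let go, then lifted the caddy about 12 cm with both drivers in it; it was level and still when I handed the job in at 19 s, but no verdict was shown.

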